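Close the parts case: retainer flap down, then the cover

TASK

The grey parts case on the bench stands open. With the fingers only pushing, first fold its upright inner retainer flap down flat over the compartments, and after that swing the hinged cover over it until it is fully shut. Do not take anything between the fingers or lift it, leave the case standing where it is, and leave the marker pen, the solder spool and the pliers beside it alone.

Things in the scene. Friction and masses are not known exactly. Their poses are not given: they have to be found in the camera images.
- case: open grey plastic parts case, loose, heavy (2 kg, rubber feet), 200 (its x) x 150 (y) x 50 mm high at the rim, walls 5 mm; small parts up to 30 mm high in its compartments. Origin: centre of its underside; z up; turned up to 0.45 rad about z. Both hinges run along its x: the flap's inside the wall on its -y side (the robot's right), the cover's on the rim on its +y side (left).
- flap (a joint): angle of the retainer flap, a flat metal plate with rows of dark dots, 170 mm (case x) x 117 mm from hinge to free edge, 4 mm thick (6 in the middle of the edge). 0 = folded flat at its stop, free edge to case +y, upper face 40 mm over the bench; 1.57 = upright; stops at 1.60. Starts at 1.30 to 1.58. Friction hinge: stays at any angle, needs about 1 N at the free edge all the way.
- flap_hinge (a point): middle of the flap's hinge line, fixed in the case at (0, -62, 36) mm of the case frame; axes as the case's
- flap_edge (a point): middle of the flap's free edge, in mid-thickness, moving with the flap, 117 mm from the hinge line; its y points from the hinge to the free edge, its x along the hinge, its z is the plate's normal (up when folded flat, towards the outside of the case, -y, when upright)
- cover (a joint): angle of the cover, a flat grey plate with low ribs, 200 mm (case x) x 156 mm from hinge to free edge, 6 mm thick (8.5 at the ribs). 0 = shut on the rim, free edge to case -y, upper face 59 mm over the bench; 1.57 = upright; up to 2.05 = leaning outwards. Starts at 1.60 to 1.95. Friction hinge: stays at any angle, needs up to 3 N near the free edge. An upright flap blocks it at about 0.6.
- cover_hinge (a point): middle of the cover's hinge line, fixed in the case at (0, 78, 51) mm of the case frame; axes as the case's
- cover_edge (a point): middle of the cover's free edge (a tab there, 50 mm wide, reaches 8 mm further), in mid-thickness, moving with the cover, 156 mm from the hinge line; its y points from the free edge towards the hinge, its x along the hinge, its z is the plate's normal (up when shut, towards case +y, outside, when upright)
- marker: bystander: black marker pen, 130 x 10 x 12 mm, lying on the bench about 150 mm to the case's -y side, roughly along the case's x. Origin: centre of its underside.
- spool: bystander: small black solder spool, 49 mm across, 36 mm high, standing on the bench about 160 mm beyond the case's centre (case +x). Origin: centre of its underside.
- pliers: bystander: small pliers with blue handles, 144 x 49 x 11 mm, lying on the bench about 160 mm in front of the case's centre (case -x), roughly along the case's y. Origin: centre of its underside.

How it is judged:
On the way, in this order (a step that is already met when the one before it is completed fails the run):
1. the retainer flap is folded down flat while the cover still stands open (value of joint flap below 0.08 rad and value of joint cover above 0.9 rad), for 0.2 s.
2. the cover is shut over the flap (value of joint cover below 0.06 rad and value of joint flap below 0.08 rad), for 0.2 s.
At the end, for the whole second after the job is handed in: The flap lies flat (within 0.08 rad of its stop), the cover is shut over it (within 0.06 rad) and at rest, the case stands level within 40 mm of where it was, and the three bystanders are within 20 mm of where they were (all of step 2 and velocity of joint cover between -0.05 and 0.05 rad/s and distance of case from where it was at the start of the episode below 0.04 m and angle between case's own z axis and vertical below 0.05 rad and linear speed of case below 0.02 m/s and distance of each of marker, spool, pliers from where it was at the start of the episode below 0.02 m); the robot touches nothing.
It fails at once if the flap is taken between the fingers (contact force between the fingers and case above 0.3 N and z of the grasp point in the frame of flap_edge between -0.006 and 0.006 m and y of the grasp point in the frame of flap_edge between -0.11 and 0.002 m and x of the grasp point in the frame of flap_edge between -0.085 and 0.085 m).
It fails at once if the cover is taken between the fingers (contact force between the fingers and case above 0.3 N and z of the grasp point in the frame of cover_edge between -0.006 and 0.006 m and y of the grasp point in the frame of cover_edge between -0.002 and 0.15 m and x of the grasp point in the frame of cover_edge between -0.1 and 0.1 m).
It fails at once if the case is lifted, tipped or pushed away (over 15 mm up, 0.15 rad, or 40 mm) (height (world z) of case above 0.015 m or angle between case's own z axis and vertical above 0.15 rad or distance of case from where it was at the start of the episode above 0.04 m).
It fails at once if a bystander is moved by more than 20 mm or lifted (distance of any of marker, spool, pliers from where it was at the start of the episode above 0.02 m).
It also fails if it takes over 58 s, if anything falls off the work surface, if the arm or the gripper's body presses on something with over 40 N, if the wrist force passes 120 N, or if a joint passes its speed limit or range.

ROBOT

A 6-joint arm with a two-finger parallel gripper is mounted at the origin on a cart in front of the work surface, level with it; the furniture and walls round the work are solid. World frame = base frame: x ahead of the robot, y to its left, z up, the work surface at z = 0. Lengths are in m, angles in rad, forces in N, time in s.
With the tool pointing down it reaches from about 0.325 to 0.85 m from the base axis. Payload 15.5 kg.
Tool frame: the origin (TCP) lies between the finger pads; the fingertips stand 22 mm ahead of it and the grasp point (between the pads) lies 3 mm ahead of it; z points along the fingers, y is the direction in which the jaws open and shut (so a half turn about z gives the same grasp; the last joint's range is limited). The gripper opens to 91 mm and grips with 3 to 60 N. Pads are 32 mm wide; open, the fingers measure 118 mm over their backs; the gripper's body (76 mm by 178 mm) begins 60 mm behind the grasp point.
Start: joints at [1.165, 0.494, 1.345, -0, 1.302, -0.096], TCP at [0.191, 0.595, 0.236] pointing down, gripper open.
Joint ranges: [-2.91, 2.91], [-0.82, 2.16], [0.22, 2.67], [-1.22, 4.37], [0.12, 2.79], [-3.08, 3.08]. Speed limits (rad/s): [1.89, 1.89, 2.57, 3.01, 3.01, 3.01].

INTERFACE

Orientations are given as [roll, pitch, yaw] about the fixed x, y, z axes, in that order (R = Rz(yaw) Ry(pitch) Rx(roll)).
In Python, from cell import get_state, camera, ctrl, spotter gives the robot as it stands.
- The arm moves only by the tool drive_tool, never from a script. Its argument "increments" is text: rows parted by semicolons, each of 6 numbers parted by spaces: the shift along the tool's x, y, z in cm, then the turn, a rotation vector about the tool's x, y, z in rad. In form: dx dy dz rx ry rz; .... A call has 1 to 20 rows; each row shifts and turns the commanded pose from where the row before left it, along the tool's axes as they then stand; what a row does not reach is not made up. A row lasts 1/10 s, in which the tool goes at most 50 mm and 8.59 degrees, less where a joint would pass 70% of its speed; a pose out of reach is approached as far as the arm can. A call with a gripper value outside its range is refused whole. "gripper" is the closure in counts, from 0 (fully open) to 255 (shut), set as the call begins (left out, the last holds). The fingers move at their own pace and stop on an object; "force" is the grip in N (left out, the last holds). Time passes only in rows, so rows that do not move let the fingers close. It gives the time, the measured TCP pose, the force and the opening at its end, in the units of the state.
- get_state(): the state, without advancing time (a new reading comes with each control period).
- camera(name): name is "scene" or "side" or "wrist"; returns a dict with "color" (384x512x3 uint8, red, green, blue), "depth" (384x512 float32, m along the optical axis (not along the pixel's ray), 0 where there is no reading), "camera_matrix" (3x3 intrinsics, pixels), "rvec" (rotation vector, rad) and "tvec" (3), from world to camera coordinates, as OpenCV has them. Camera axes: x right, y down, z forward; pixel columns grow to the right and rows downward; lengths in m; the calibration is good to about 2 mm. The wrist camera is an equidistant fisheye: a pixel r from the principal point sees the ray r / f radians off the axis. A picture is of the moment at which its call begins.
- ctrl.job_done(): hands the job in, once; it reports no verdict.
Trained networks look in the newest picture that a camera, given by its name, has taken for a name from the list of things; names that differ only in an ending like _2 or _b are one class to them, and where a whole thing is asked for, a point or a joint stands for the part that bears it (a point fixed in the world has none). Each returns a list of dicts, best first, with "p" (0 to 1); they miss things now and then, are a little off and sometimes report something else, mostly with a low value. They report only what shows in the picture. A call takes as long as a camera call.
- spotter.regions_of(camera, query): "region" (384x512 bool, what is visible of it).
- spotter.landmark_of(camera, query): "centre" ([x, y, z] in m, in world coordinates, good to about 4 mm: a listed point, or the origin of a listed thing).
The state is a dict: "time_s": time; "joints": joint angles; "qd": joint speeds; "joint_torque": joint torques, N m; "position": TCP position; "orientation": TCP orientation; "wrist_force": force on the tool from outside, world axes, zero at the start; "ft_torque": the same for the moment, N m; "gripper_width": finger opening in m.
Only numpy, scipy, OpenCV 4.12 (cv2) and the standard library are available. Lean on these libraries where they do the work, as an engineer would, in place of code of your own. Each camera call takes 0.05 s, during which the arm holds its last target.

## Working session

There is one attempt and no reset: what is moved stays moved. The work goes in short steps, Python scripts to look and compute and a tool call to move; the robot and the scene stay as the last step left them, time stands still between calls to the robot, and variables do not carry over. Pictures are saved under pics/ and viewed, and the job is handed in when it is done.

Besides the shell and the picture viewer there is one more tool, called after "Request:" as name(argument=value, ...) on one line, values as JSON. drive_tool: Moves the arm, as the interface text tells. Its arguments: {"type":"object","properties":{"increments":{"type":"string"},"gripper":{"type":"number"},"force":{"type":"number"}},"required":["increments"]}

```bash
mkdir -p pics; ls; python3 - <<'E'
from cell import get_state, camera, ctrl, spotter
import cv2
s=get_state(); print(s)
for n in ("scene","side","wrist"):
    c=camera(n); cv2.imwrite(f"pics/a_{n}.png",c["color"][:,:,::-1])
    for q in ("case","flap_hinge","flap_edge","cover_hinge","cover_edge","marker","spool","pliers"):
        r=spotter.landmark_of(n,q); print(n,q,[(x["centre"],x["p"]) for x in r[:2]])
print(get_state()["time_s"])
E
```

```text
pics
{'time_s': 0.0, 'joints': array([ 1.16553089e+00,  4.94180231e-01,  1.34610036e+00,  2.46114853e-06,
        1.30250315e+00, -9.54863393e-02]), 'qd': array([ 7.62561787e-04, -1.20745021e-03,  6.38920549e-04,  9.09548533e-05,
       -8.46469142e-05,  9.73479423e-04]), 'joint_torque': array([ 2.02189600e-03, -8.78849888e+01, -3.81837416e+01,  7.08058407e-02,
        5.37169946e-02, -9.88766078e-05]), 'position': array([0.1903842 , 0.594942  , 0.23535051]), 'orientation': array([-3.14040722e+00, -1.15921443e-04,  2.83181283e+00]), 'wrist_force': array([0.41798952, 0.26215624, 0.50950019]), 'ft_torque': array([-0.01758027,  0.02416693,  0.01323596]), 'gripper_width': 0.09075226021359423}
scene case [([0.5448, 0.0437, 0.0025], 0.82)]
scene flap_hinge [([0.5217, -0.0109, 0.0366], 0.89)]
scene flap_edge [([0.5319, 0.0096, 0.1544], 0.83)]
scene cover_hinge [([0.5734, 0.1241, 0.0501], 0.92)]
scene cover_edge [([0.5854, 0.1475, 0.2095], 0.75), ([0.5334, 0.0114, 0.1541], 0.25)]
scene marker [([0.4862, -0.1007, -0.0001], 0.58), ([0.5297, 0.0109, 0.1517], 0.55)]
scene spool [([0.6906, -0.0374, 0.0006], 0.7)]
scene pliers []
side case [([0.5409, 0.0486, -0.0001], 0.64), ([0.5823, 0.1431, 0.2072], 0.6)]
side flap_hinge [([0.5241, -0.0082, 0.038], 0.88)]
side flap_edge [([0.529, 0.0088, 0.1528], 0.88)]
side cover_hinge [([0.576, 0.1235, 0.0482], 0.91)]
side cover_edge [([0.5841, 0.1446, 0.2057], 0.76)]
side marker [([0.4927, -0.0997, -0.0021], 0.6)]
side spool []
side pliers [([0.4021, 0.1217, -0.0006], 0.76)]
wrist case []
wrist flap_hinge []
wrist flap_edge []
wrist cover_hinge []
wrist cover_edge []
wrist marker []
wrist spool []
wrist pliers []
1.35
```

View pics.

View pics/a_scene.png

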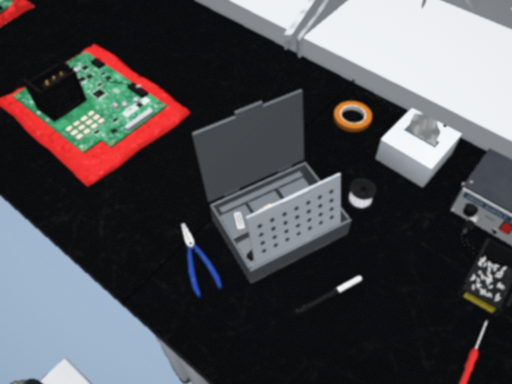

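View pics/a_side.png

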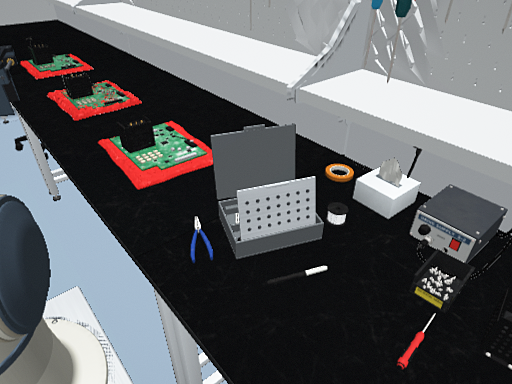

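The scene view shows the flap upright at about (295,215) and the cover leaning back at (250,145). The pliers are at (200,260), the pen at (330,293) and the spool at (362,193). The landmarks give a case centre of about (0.545, 0.048), yaw -0.37, flap about 1.40 and cover about 1.72. The hinge spacing measures 143 mm against the stated 140, which is consistent. I want tool yaw 1.20, so that tool x lies along case +y and tool y along case +x.

Request:
drive_tool(increments="0 0 -1 0 0 0.136; 0 0 -1 0 0 0.136; 0 0 -1 0 0 0.136; 0 0 -1 0 0 0.136; 0 0 -1 0 0 0.136; 0 0 -1 0 0 0.136; 0 0 0 0 0 0.136; 0 0 0 0 0 0.136; 0 0 0 0 0 0.136; 0 0 0 0 0 0.136; 0 0 0 0 0 0.136; 0 0 0 0 0 0.136; 0 0 0 0 0 0", gripper=255, force=20)

```text
time_s: 2.65
position: [0.1905, 0.5952, 0.2959]
orientation: [-3.142, 0.0, 1.197]
wrist_force: [0.5, -0.9, 0.9]
gripper_width: 0.0004
```

```bash
cat > h.py <<'E'
import numpy as np
from cell import get_state, camera, ctrl, spotter
C=np.array([.545,.048]); Y=np.array([np.cos(1.2),np.sin(1.2)]); X=np.array([Y[1],-Y[0]])
def cf(p): d=np.array(p[:2])-C; return np.round([d@X*1000,d@Y*1000,p[2]*1000],1)
def st():
    s=get_state(); print(round(s["time_s"],2),"TCP case mm",cf(s["position"]),"F",np.round(s["wrist_force"],1))
def look(n="side",qs=("flap_hinge","flap_edge","cover_hinge","cover_edge","case")):
    import cv2
    c=camera(n); cv2.imwrite(f"pics/{n}_{get_state()['time_s']:.1f}.png",c["color"][:,:,::-1])
    for q in qs:
        print(n,q,[(cf(x["centre"]),x["p"]) for x in spotter.landmark_of(n,q)[:1]])
E
python3 -c "
from h import *
st()
for p in ([.402,.122,0],[.4895,-.1002,0],[.6906,-.0374,0],[.5304,.0092,.1536],[.5848,.146,.2076]): print(cf(p))"
```

```text
2.65 TCP case mm [-528.7  381.6  295.9] F [ 0.5 -0.9  0.9]
[-160.1   17.2    0. ]
[   2.  -158.2    0. ]
[166.7 -26.8   0. ]
[  0.5 -41.5 153.6]
[  1.6 105.8 207.6]
```

Request:
drive_tool(increments="-2.65 2.94 0 0 0 0; -2.65 2.94 0 0 0 0; -2.65 2.94 0 0 0 0; -2.65 2.94 0 0 0 0; -2.65 2.94 0 0 0 0; -2.65 2.94 0 0 0 0; -2.65 2.94 0 0 0 0; -2.65 2.94 0 0 0 0; -2.65 2.94 0 0 0 0; -2.65 2.94 0 0 0 0; -2.65 2.94 0 0 0 0; -2.65 2.94 0 0 0 0; -2.65 2.94 0 0 0 0; -2.65 2.94 0 0 0 0; -2.65 2.94 0 0 0 0; -2.65 2.94 0 0 0 0; -2.65 2.94 0 0 0 0; -2.65 2.94 0 0 0 0; 0 0 0 0 0 0; 0 0 0 0 0 0")

```text
time_s: 4.65
position: [0.5109, -0.0418, 0.2957]
orientation: [-3.141, -0.0, 1.202]
wrist_force: [1.0, -0.1, -0.9]
gripper_width: 0.0006
```

```bash
python3 -c "
from h import *
st()"
```

```text
4.65 TCP case mm [  0.7 -96.  295.7] F [ 1.  -0.1 -0.9]
```

Request:
drive_tool(increments="0 0 3 0 0 0; 0 0 3 0 0 0; 0 0 3 0 0 0; 0 0 3 0 0 0; 0 0 3 0 0 0; 1 0 0 0 0 0; 0 0 0 0 0 0")

```text
time_s: 5.35
position: [0.5146, -0.0302, 0.1466]
orientation: [-3.141, -0.0, 1.202]
wrist_force: [0.1, -0.1, 0.4]
gripper_width: 0.0003
```

```bash
python3 -c "
from h import *
st(); look('side',('flap_edge',)); look('scene',('flap_edge',))"; ls pics
```

```text
5.35 TCP case mm [ 1.000e-01 -8.390e+01  1.466e+02] F [ 0.1 -0.1  0.4]
side flap_edge [(array([ -2.1, -39.3, 151.9]), 0.87)]
scene flap_edge []
a_scene.png
a_side.png
a_wrist.png
scene_5.5.png
side_5.4.png
```

Request:
drive_tool(increments="0.95 0 0 0 0 0; 0.95 0 0.15 0 0 0; 0.85 0 0.2 0 0 0; 0.85 0 0.25 0 0 0; 0.8 0 0.35 0 0 0; 0.8 0 0.4 0 0 0; 0 0 0 0 0 0")

```text
time_s: 6.25
position: [0.5332, 0.0176, 0.1317]
orientation: [-3.141, 0.0, 1.201]
wrist_force: [0.5, 0.5, -0.4]
gripper_width: 0.0003
```

```bash
python3 -c "
from h import *
st(); look('side',('flap_edge',))"
```

```text
6.25 TCP case mm [ 1.000e-01 -3.260e+01  1.317e+02] F [ 0.5  0.5 -0.4]
side flap_edge [(array([-3. ,  0.6,  0.3]), 0.37)]
```

```bash
ls -t pics | head -1; python3 -c "
import cv2
a=cv2.imread('pics/side_6.3.png') 
if a is None: a=cv2.imread('pics/side_6.2.png')
cv2.imwrite('pics/z1.png',cv2.resize(a[80:280,150:400],None,fx=3,fy=3))"
```

```text
side_6.3.png
```

View pics/z1.png

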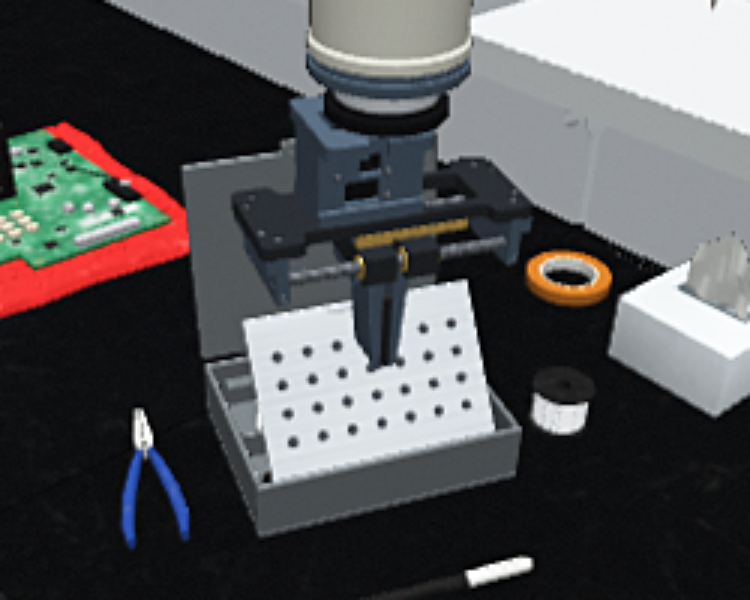

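The fingertips at about (385,355) in the zoom press on the flap, which is tilting inwards as planned. I'll carry on along the arc.

Request:
drive_tool(increments="0.7 0 0.45 0 0 0; 0.7 0 0.5 0 0 0; 0.6 0 0.6 0 0 0; 0.55 0 0.65 0 0 0; 0.45 0 0.75 0 0 0; 0.45 0 0.8 0 0 0; 0.3 0 0.8 0 0 0; 0.25 0 0.85 0 0 0; 0.1 0 0.7 0 0 0; 0.1 0 0.6 0 0 0; 0 0 0.3 0 0 0; 0 0 0 0 0 0")

```text
time_s: 7.55
position: [0.5483, 0.0557, 0.0623]
orientation: [-3.141, 0.0, 1.2]
wrist_force: [-0.9, -0.1, -0.2]
gripper_width: 0.0005
```

```bash
python3 -c "
from h import *
st()"
```

```text
7.55 TCP case mm [ 0.3  8.4 62.3] F [-0.9 -0.1 -0.2]
```

Request:
drive_tool(increments="0 0 0.15 0 0 0; 0 0 0.1 0 0 0; 0 0 0 0 0 0; 0 0 0 0 0 0")

```text
time_s: 7.95
position: [0.5486, 0.0557, 0.0616]
orientation: [3.14, -0.0, 1.2]
wrist_force: [-8.8, 0.4, 36.7]
gripper_width: 0.0003
```

```bash
python3 -c "
from h import *
st()"
```

```text
7.95 TCP case mm [ 0.6  8.5 61.6] F [-8.8  0.4 36.7]
```

Contact at tip z of about 39.6 mm with 37 N up, so the flap is at its stop. I'll back off upward and look.

Request:
drive_tool(increments="0 0 -0.3 0 0 0; 0 0 -1 0 0 0; 0 0 -3 0 0 0; 0 0 -4 0 0 0; 0 0 -4 0 0 0; 0 0 -4 0 0 0; 0 0 -4 0 0 0; 0 0 -4 0 0 0; 0 0 0 0 0 0")

```text
time_s: 8.85
position: [0.5505, 0.0557, 0.3087]
orientation: [3.133, -0.003, 1.2]
wrist_force: [1.3, -0.3, 0.6]
gripper_width: 0.0005
```

```bash
python3 -c "
from h import *
st(); look('side')"; f=$(ls -t pics|head -1); python3 -c "
import cv2
a=cv2.imread('pics/$f')
cv2.imwrite('pics/z2.png',cv2.resize(a[80:280,150:400],None,fx=3,fy=3))"
```

```text
8.85 TCP case mm [  2.4   9.2 308.7] F [ 1.3 -0.3  0.6]
side flap_hinge [(array([  2.2, -61.2,  35.5]), 0.96)]
side flap_edge [(array([-1.4, 53.8, 39.5]), 0.97)]
side cover_hinge [(array([-1. , 80.1, 45.8]), 0.71)]
side cover_edge [(array([  1.1, 102. , 205.5]), 0.61)]
side case [(array([-2.2, -0.1,  2.2]), 0.79)]
```

View pics/z2.png

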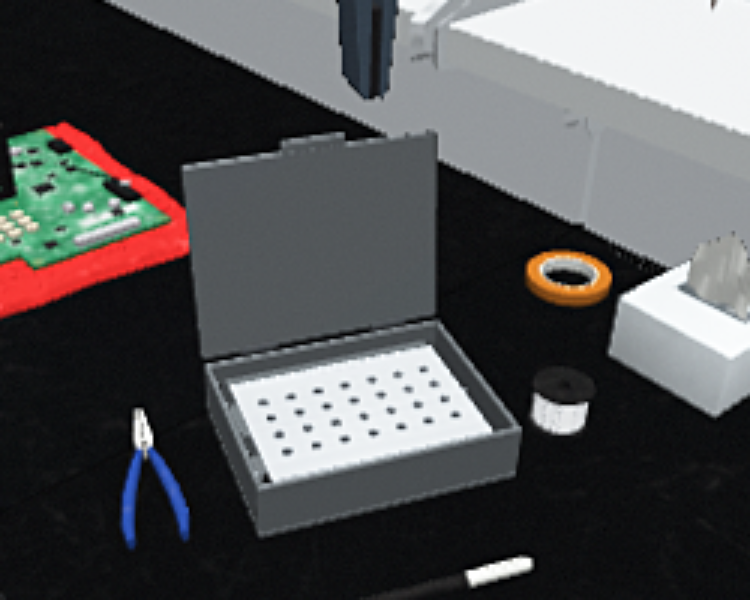

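The flap is flat (edge z 39.5, lying across the box), the cover is still at about 1.7 and the case hasn't moved. Next I go behind the cover.

Request:
drive_tool(increments="3 0 0 0 0 0; 3 0 0 0 0 0; 3 0 0 0 0 0; 3 0 0 0 0 0; 2.6 -0.2 0 0 0 0; 0 0 0 0 0 0; 0 0 2.65 0 0 0; 0 0 2.65 0 0 0; 0 0 2.65 0 0 0; 0 0 2.65 0 0 0; 0 0 0 0 0 0; 0 0 0 0 0 0")

```text
time_s: 10.35
position: [0.5994, 0.1922, 0.1969]
orientation: [-3.141, 0.001, 1.2]
wrist_force: [0.5, -0.3, 1.1]
gripper_width: 0.0004
```

```bash
python3 -c "
from h import *
st();print(get_state()['orientation'])"
```

```text
10.35 TCP case mm [ -1.6 154.1 196.9] F [ 0.5 -0.3  1.1]
[-3.14055638e+00  7.79996461e-04  1.19956365e+00]
```

Request:
drive_tool(increments="-1 0 -0.1 0 0 0; -1 0 -0.1 0 0 0; -1 0 -0.1 0 0 0; -1 0 -0.1 0 0 0; -1 0 -0.1 0 0 0; -1 0 -0.1 0 0 0; -1 0 0 0 0 0; -0.5 0 0 0 0 0; 0 0 0 0 0 0")

```text
time_s: 11.25
position: [0.572, 0.1219, 0.2028]
orientation: [-3.141, 0.0, 1.199]
wrist_force: [-0.6, 0.1, 0.4]
gripper_width: 0.0007
```

```bash
python3 -c "
from h import *
st(); look('side',('case','cover_hinge','cover_edge'))"; f=$(ls -t pics|head -1); python3 -c "
import cv2
a=cv2.imread('pics/$f')
cv2.imwrite('pics/z3.png',cv2.resize(a[80:280,150:400],None,fx=3,fy=3))"
```

```text
11.25 TCP case mm [ -1.6  78.7 202.8] F [-0.6  0.1  0.4]
side case [(array([-4.2, -0.3,  0.4]), 0.55)]
side cover_hinge [(array([-0.4, 81.4, 48.7]), 0.83)]
side cover_edge []
```

View pics/z3.png

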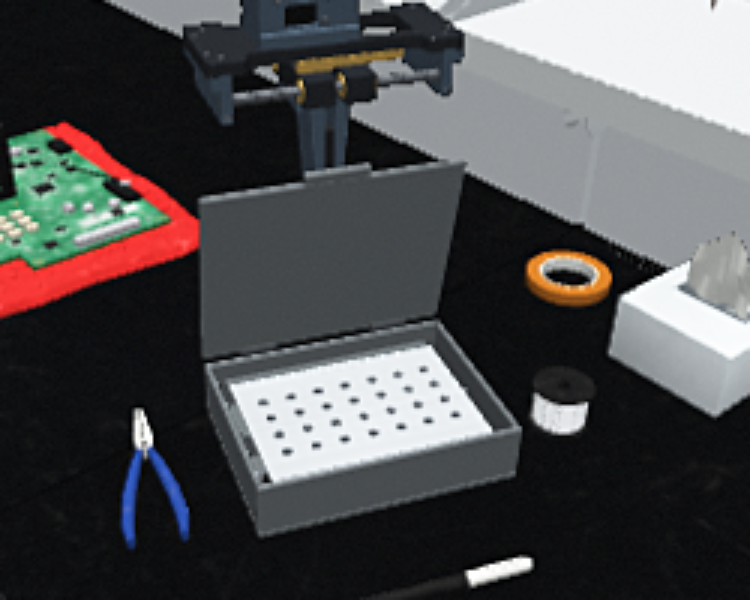

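The cover is being pushed ahead of the fingers (contact behind the edge at about (330,170)) and is just past upright. The case is in place.

Request:
drive_tool(increments="-0.8 0 0.15 0 0 0; -0.8 0 0.2 0 0 0; -0.8 0 0.22 0 0 0; -0.8 0 0.3 0 0 0; -0.8 0 0.35 0 0 0; -0.8 0 0.4 0 0 0; -0.75 0 0.45 0 0 0; -0.7 0 0.5 0 0 0; -0.7 0 0.53 0 0 0; -0.65 0 0.6 0 0 0; -0.6 0 0.63 0 0 0; -0.55 0 0.66 0 0 0; 0 0 0 0 0 0")

```text
time_s: 12.75
position: [0.5398, 0.0405, 0.152]
orientation: [-3.14, 0.001, 1.199]
wrist_force: [-0.6, 0.2, -0.2]
gripper_width: 0.0006
```

```bash
python3 -c "
from h import *
st()"
```

```text
12.75 TCP case mm [ -2.1  -8.8 152. ] F [-0.6  0.2 -0.2]
```

Request:
drive_tool(increments="-0.5 0 0.7 0 0 0; -0.45 0 0.7 0 0 0; -0.4 0 0.75 0 0 0; -0.35 0 0.8 0 0 0; -0.3 0 0.8 0 0 0; -0.25 0 0.8 0 0 0; -0.2 0 0.8 0 0 0; -0.15 0 0.8 0 0 0; -0.1 0 0.6 0 0 0; 0 0 0.2 0 0 0; 0 0 0 0 0 0")

```text
time_s: 13.85
position: [0.5307, 0.016, 0.0832]
orientation: [-3.141, 0.0, 1.2]
wrist_force: [-0.2, -0.7, -0.5]
gripper_width: 0.0004
```

```bash
python3 -c "
from h import *
st(); look('side',('case','cover_hinge','cover_edge'))"; f=$(ls -t pics|head -1); python3 -c "
import cv2
a=cv2.imread('pics/$f')
cv2.imwrite('pics/z4.png',cv2.resize(a[80:280,150:400],None,fx=3,fy=3))"
```

```text
13.85 TCP case mm [ -1.8 -35.   83.2] F [-0.2 -0.7 -0.5]
side case [(array([-3. ,  1.5,  1.5]), 0.87)]
side cover_hinge [(array([ 0.6, 80.3, 50.4]), 0.94)]
side cover_edge [(array([  1.5, -79.4,  58.9]), 0.59)]
```

View pics/z4.png

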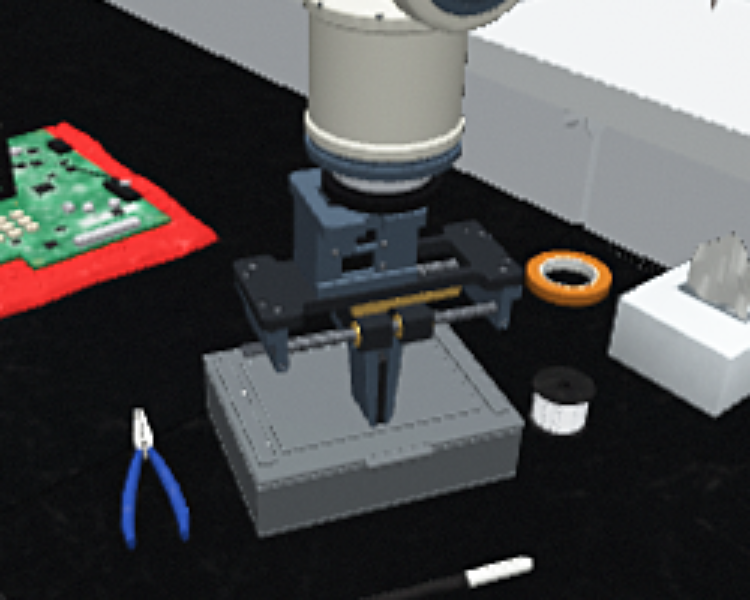

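The cover is almost on the rim: tip at about 61 mm, and the cover edge at (400,455) close to the rim. I'll press until there is contact force.

Request:
drive_tool(increments="0 0 0.1 0 0 0; 0 0 0.1 0 0 0; 0 0 0 0 0 0; 0 0 0 0 0 0")

```text
time_s: 14.45
position: [0.5308, 0.016, 0.0815]
orientation: [-3.141, 0.0, 1.2]
wrist_force: [-0.2, 0.5, -0.5]
gripper_width: 0.0003
```

Request:
drive_tool(increments="0 0 0.1 0 0 0; 0 0 0.1 0 0 0; 0 0 0 0 0 0; 0 0 0 0 0 0")

```text
time_s: 14.85
position: [0.531, 0.0159, 0.0808]
orientation: [3.141, -0.0, 1.2]
wrist_force: [-6.8, 0.3, 29.9]
gripper_width: 0.0005
```

29 N at tip z 58.8 mm, so the cover is against its stop (59 expected). I'll back away.

Request:
drive_tool(increments="0 0 -0.4 0 0 0; 0 0 -1 0 0 0; 0 0 -3 0 0 0; 0 0 -4 0 0 0; 0 0 -4 0 0 0; 0 0 -4 0 0 0; 0 0 -2 0 0 0; 0 0 0 0 0 0; 0 0 0 0 0 0; 0 0 0 0 0 0")

```text
time_s: 15.85
position: [0.5303, 0.016, 0.2626]
orientation: [-3.14, 0.001, 1.2]
wrist_force: [1.5, 0.2, 0.1]
gripper_width: 0.0008
```

```bash
python3 -c "
from h import *
st(); look('side',('case','cover_hinge','cover_edge','marker','pliers'));look('scene',('case','cover_edge','spool'))
c=camera('side')
import cv2
R=cv2.Rodrigues(c['rvec'])[0];K=c['camera_matrix']
def pt(P):
  q=R@P+np.ravel(c['tvec']); u=K@q; u=u[:2]/u[2]; return u
D=c['depth']
for y in (-70,-40,0,40,70):
  w=np.r_[C+Y*y/1000+X*.0,.059]; u=pt(w).round().astype(int); d=float(np.median(D[u[1]-1:u[1]+2,u[0]-1:u[0]+2]))
  p=R.T@(np.linalg.inv(K)@np.r_[u,1]*d-np.ravel(c['tvec'])); print(y,cf(p))
"; f=$(ls -t pics|grep side|head -1); python3 -c "
import cv2
a=cv2.imread('pics/$f')
cv2.imwrite('pics/z5.png',cv2.resize(a[80:280,150:400],None,fx=3,fy=3))"
```

```text
15.85 TCP case mm [ -2.1 -35.2 262.6] F [1.5 0.2 0.1]
side case [(array([-3.1, -0.1,  3.9]), 0.76)]
side cover_hinge [(array([-0.5, 82.2, 47.3]), 0.86)]
side cover_edge [(array([ -2.2, -82.3,  57.5]), 0.74)]
side marker [(array([   4.1, -158.4,    0.8]), 0.74)]
side pliers [(array([-156.7,   19.2,    2. ]), 0.67)]
scene case [(array([-0.8, -4.4,  2.9]), 0.97)]
scene cover_edge [(array([  0.9, -79.4,  61.4]), 0.71)]
scene spool [(array([165. , -21.9,   0.2]), 0.74)]
-70 [  1.6 -67.4  57.2]
-40 [  0.  -42.5  60. ]
0 [-0.4 -0.9 59.6]
40 [-0.8 37.8 60.6]
70 [ 1.4 72.1 57.3]
```

View pics/z5.png

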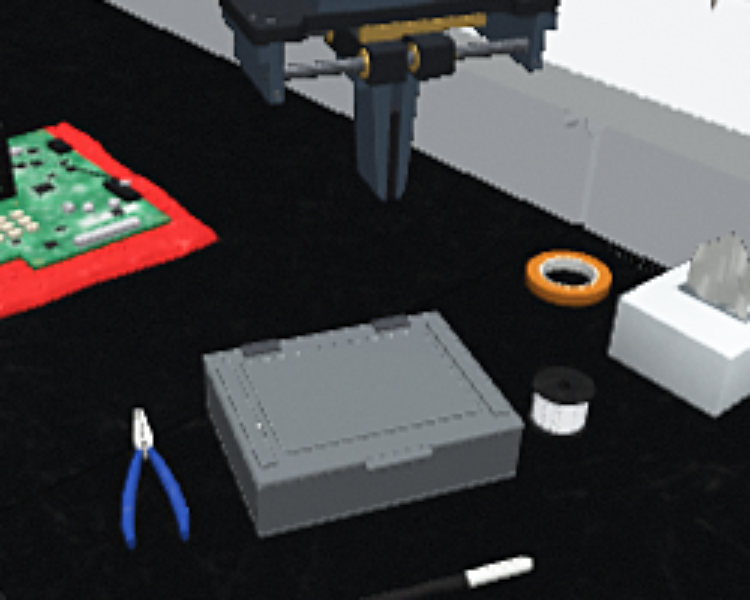

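The cover is shut and level, with its top at 57–61 mm from end to end. The case and bystanders are unmoved, and the arm is clear.

```bash
python3 -c "
from h import *
ctrl.job_done(); st()"
```

```text
the job is handed in; nothing more can be done
the job is handed in; nothing more can be done
```

The flap is folded flat, the cover is shut over it, and the job is handed in at about 16.5 s of the 58 s allowed. I pushed only with closed fingers: the flap from outside the case down to its stop, then the cover from behind down onto the rim.

- **Flap:** it stopped with the fingertips at 39.6 mm (40 expected) and 37 N up on the tool. The camera then put its free edge at 39.5 mm, with the cover still open at about 1.7 rad. I could not see the flap again once the cover was shut.
- **Cover:** it stopped with the fingertips at 58.8 mm (59 expected) and 30 N. The depth picture afterwards showed its top level at 57–61 mm from hinge to free edge.
- **Case and bystanders:** the case, marker, pliers and spool were all within about 5 mm of their first readings, which is about the accuracy of the spotter.
- **Arm:** the fingertips were about 18 cm above the cover at hand-in, with no contact force.

No check failed. The spotter gave no usable flap or cover edge point in three pictures during the pushes. I checked those moments by eye in the side picture instead. `job_done()` reports no verdict, so the final judgement is not known to me.

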